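# Seat the proud sample tube and start the dry-block incubator

### The arm

A 6-joint arm with a two-finger parallel gripper is mounted at the origin on the work surface. World frame = base frame: x ahead of the robot, y to its left, z up, the work surface at z = 0. Lengths are in mm, angles in rad, forces in N, time in s.
With the tool pointing down it reaches from about 275 to 1000 mm from the base axis. Payload 8.4 kg.
Tool frame: the origin (TCP) lies at the centre of the arm's flange, where the gripper is bolted on; the fingertips stand 173 mm ahead of it and the grasp point (between the pads) lies 155 mm ahead of it; z points along the fingers, y is the direction in which the jaws open and shut (so a half turn about z gives the same grasp; the last joint's range is limited). The gripper opens to 85 mm and grips with 20 to 120 N. Pads are 22 mm wide; open, the fingers measure 114 mm over their backs; the gripper's body (76 mm by 85 mm) begins 54 mm behind the grasp point. The pads swing forward as they close: fully open they stand 13 mm farther back than shut.
Start: joints at [1.328, 0.353, 1.633, -0, 1.155, -0.002], TCP at [149.048, 606.971, 404.681] pointing down, gripper open.
Joint ranges: [-2.63, 2.63], [-0.92, 2.1], [0.06, 2.66], [-1.3, 4.44], [0, 2.69], [-3.02, 3.02]. Speed limits (rad/s): [2.22, 2.22, 2.79, 3.14, 3.14, 3.14].

### API

Orientations are given as [roll, pitch, yaw] about the fixed x, y, z axes, in that order (R = Rz(yaw) Ry(pitch) Rx(roll)).
In Python, from rig import sense, grab_frame, camera_model, sign_off gives the robot as it stands. The module is installed in compiled form; this text tells all that it offers.
- The arm moves only by the tool step_arm, never from a script. Its argument "commands" is a list of rows, each a list of 3 entries, a list of its own where there are three numbers: the shift along the tool's x, y, z in mm, then the turn about the tool's z in rad, then the opening, from 0 (shut) to 1 (fully open). A call has 1 to 20 rows; each row shifts and turns the pose as measured when the row begins, along the tool's axes as they then stand; what a row does not reach is not made up. A row lasts 1/8 s, in which the tool goes at most 62.5 mm and 10.7 degrees, less where a joint would pass 70% of its speed; a pose out of reach is approached as far as the arm can. A call with a gripper value outside its range is refused whole. The fingers move at their own pace and stop on an object; "force" is the grip in N (left out, the last holds). Time passes only in rows, so rows that do not move let the fingers close. It gives the time, the measured TCP pose, the force and the opening at its end, in the units of the state.
- sense(): the state, without advancing time (a new reading comes with each control period).
- grab_frame(name): name is "scene" or "side" or "wrist"; returns the picture (480x640x3 uint8, blue, green, red); there is no depth.
- camera_model(name): a dict with "fx", "fy", "cx", "cy" (pixels), "R" (3x3) and "t" (3): a world point X has camera coordinates R X + t. Camera axes: x right, y down, z forward; pixel columns grow to the right and rows downward; lengths in mm; the calibration is good to about 2 mm. A picture is of the moment at which its call begins: read the wrist's pose just before it. camera_model takes no time and is no camera call; for the wrist camera it gives the pose at the moment of the call.
- sign_off(): hands the job in, once; it reports no verdict.
The state is a dict: "clock": time; "qpos": joint angles; "qvel": joint speeds; "joint_efforts": joint torques, N m; "eef_pos": TCP position; "tcp_rot": TCP orientation; "contact_force": force on the tool from outside, world axes, zero at the start; "wrist_torque": the same for the moment, N m; "opening": opening from 0.0 (shut) to 1.0 (fully open).
Only numpy, scipy, OpenCV 4.12 (cv2) and the standard library are available. Lean on these libraries where they do the work, as an engineer would, in place of code of your own. Each camera call takes 0.05 s, during which the arm holds its last target. There are 200 camera calls.

### The job

One of the six capped sample tubes in the incubator's block stands higher than the others: with the fingertips, gently push it down until it is fully home, level with the other caps. Then start the incubator by pressing the wide bar-shaped key on its front deck all the way down, let it come up again and withdraw. Do not pinch or lift the tube, do not touch the other tubes, do not press the round or the square key, and leave everything else on the counter where it is.

Things in the scene. Friction and masses are not known exactly. Their poses are not given: they have to be found in the camera images.
- incubator: dry-block incubator, fixed to the counter. 245 (x) x 220 (y) mm on plan, origin under its centre on the counter, own z up, own -x towards its front (the robot side). Its front part is a white deck 60 mm high, from x = -122 to -28 mm, with three keys in a row along y at x = -78 mm; behind that the body is 90 mm high, with an aluminium block whose top is 96 mm high and holds six tubes, in two rows (x = 22 and 72 mm) of three (y = -48, 0, 48 mm)
- high_tube: the sample tube that stands too high: 14 to 20 mm higher than the other five, otherwise just like them; it may be in any of the six wells. Clear tube 19 mm across with white screw cap 27 mm across and 22 mm tall. Origin at the centre of the cap's flat top. It slides only up and down in its well, needs about 4 N to move, stays where it is left, and meets a hard stop when fully home, with the cap's top 125 mm above the counter like the others
- bar_key: the wide bar-shaped start key, 18 x 46 mm (long side along the incubator's y), white like the others, on a black base, in any of the three key places (y = -66, 0 or 66 mm). Origin at the centre of its top, 74 mm above the counter when up, 14 mm above the deck. Sprung: it goes straight down 5 mm to a hard stop, from 1.5 N at first to 5 N fully down, and comes up again by itself. The key's black base plate is 40 x 58 mm, 6 mm thick
- tube_b: one of the five tubes that are already fully home; same cap and tube as high_tube, cap top 125 mm above the counter. Origin at the centre of the cap's top. Leave alone
- tube_c: one of the five tubes that are already fully home; same cap and tube as high_tube, cap top 125 mm above the counter. Origin at the centre of the cap's top. Leave alone
- tube_d: one of the five tubes that are already fully home; same cap and tube as high_tube, cap top 125 mm above the counter. Origin at the centre of the cap's top. Leave alone
- tube_e: one of the five tubes that are already fully home; same cap and tube as high_tube, cap top 125 mm above the counter. Origin at the centre of the cap's top. Leave alone
- tube_f: one of the five tubes that are already fully home; same cap and tube as high_tube, cap top 125 mm above the counter. Origin at the centre of the cap's top. Leave alone
- round_key: round key, 22 mm across, same height and spring as bar_key, in another key place; origin at the centre of its top. Leave alone
- square_key: square key, 20 mm, same height and spring as bar_key, in another key place; origin at the centre of its top. Leave alone
- spare_cap: loose white tube cap, 27 mm across, 19 mm tall, on the counter just off the incubator's front left corner; origin at the centre of its underside. Bystander, leave where it is
- specimen_jar: lidded specimen jar, 60 mm across, 75 mm tall, beside the incubator on its +y side; origin at the centre of its underside. Bystander, leave where it is
- beaker: clear open beaker, 68 mm across, 85 mm tall, beside the incubator on its +y side towards the back; origin at the centre of its underside. Bystander, leave where it is
- slide_box: flat white slide box 85 x 100 x 30 mm, on the incubator's -y side; origin at the centre of its underside. Bystander, leave where it is
- stapler: black stapler 130 x 34 mm, 48 mm tall, on the incubator's -y side towards the back; origin at the centre of its underside. Bystander, leave where it is
- pen: thick pen 120 mm long, 13 mm thick, in front of the incubator; origin at the centre of its underside. Bystander, leave where it is
- tape_roll: paper tape roll lying flat, 80 mm across, 19 mm tall, behind the incubator; origin at the centre of its underside. Bystander, leave where it is

How it is judged:
By the outcome, as a careful person would: the job done as asked, in the order asked, and still so for the second after the job is handed in, with the robot touching nothing.
It also fails if it takes over 48 s, if anything falls off the work surface, if the arm or the gripper's body presses on something with over 40 N, if the wrist force passes 120 N, or if a joint passes its speed limit or range.

## Working session

There is one attempt and no reset: what is moved stays moved. The work goes in short steps, Python scripts to look and compute and a tool call to move; the robot and the scene stay as the last step left them, time stands still between calls to the robot, and variables do not carry over. Pictures are saved under pics/ and viewed, about 8 in all and at most 12, crops included, and the job is handed in when it is done.

Besides the shell and the picture viewer there is one more tool, called after ">>>" in YAML: its name, and indented under it one key for each argument. step_arm: Moves the arm, as the interface text tells. Its arguments: {"type":"object","properties":{"commands":{"type":"array","items":{"type":"array"}},"force":{"type":"number"}},"required":["commands"]}

```bash
mkdir -p pics
python3 - <<'E'
from rig import *
import cv2,numpy as np
s=sense();print(s['clock'],s['eef_pos'],s['tcp_rot'],s['opening'])
for n in("scene","side"):
    im=grab_frame(n);cv2.imwrite(f"pics/{n}0.png",im);m=camera_model(n);print(n,m['fx'],m['cx'],m['cy'],np.round(-np.array(m['R']).T@m['t']),np.round(m['R'],2).tolist())
E
```

```text
0.0 [149.01349486 606.72543549 403.98623514] [-3.14027727e+00  6.31733126e-08  2.90075492e+00] 0.9988302619087679
scene 445.5254415857675 322.69972806096183 240.67351119976843 [1142.  -72.  617.] [[0.15, 0.99, -0.01], [0.66, -0.11, -0.75], [-0.74, 0.11, -0.67]]
side 542.8456644178335 332.40964148287696 228.7521971981928 [ -92. -655.  788.] [[0.7, -0.71, -0.01], [-0.43, -0.4, -0.81], [0.57, 0.57, -0.59]]
```

View pics/scene0.png

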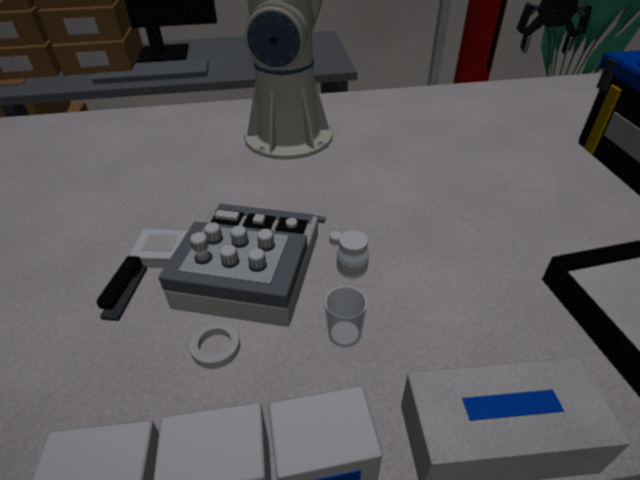

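View pics/side0.png

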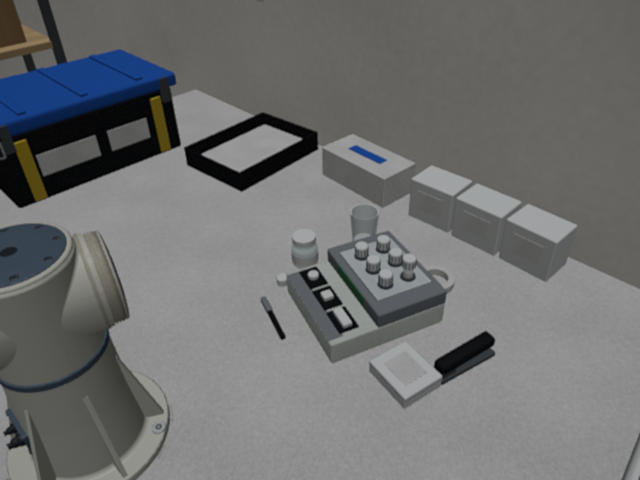

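The high tube is the back-row, -y one (scene ~(199,238), side ~(409,259)). The bar key is at the -y end (scene (228,215), side (343,318)). I'll triangulate these roughly, then check from above with the wrist camera.

```bash
cat > h.py <<'E'
from rig import *
import cv2,numpy as np
def ray(m,p):
    R=np.array(m['R']);d=R.T@[(p[0]-m['cx'])/m['fx'],(p[1]-m['cy'])/m['fy'],1];return -R.T@np.array(m['t']),d/np.linalg.norm(d)
def plane(m,p,z):
    c,d=ray(m,p);return c+d*(z-c[2])/d[2]
def proj(m,X):
    c=np.array(m['R'])@X+m['t'];return np.array([m['fx']*c[0]/c[2]+m['cx'],m['fy']*c[1]/c[2]+m['cy']])
E
python3 - <<'E'
from h import *
ms={n:camera_model(n) for n in("scene","side")}
for k,a,b,z in(("high",(199,238),(409,258),141),("bar",(228,215),(343,315),74),("round",(292,222),(313,272),74),("backmid",(228,248),(396,-1),125),("backend",(257,253),(383,239),125)):
    print(k,plane(ms['scene'],a,z).round(),plane(ms['side'],b,z).round())
w=camera_model("wrist");s=sense()
R=np.array(w['R']);c=-R.T@w['t'];print(w['fx'],w['cx'],w['cy'],c-s['eef_pos'],R.round(2).tolist())
E
```

```text
high [ 574. -192.  141.] [ 574. -194.  141.]
bar [ 434. -156.   74.] [ 427. -161.   74.]
round [476. -34.  74.] [474. -34.  74.]
backmid [ 588. -148.  125.] [2175. 1133.  125.]
backend [ 608. -101.  125.] [ 603. -107.  125.]
418.28239426162145 320.07499011500585 237.13614694306244 [-71.60253702  18.71449934 -30.46439464] [[0.24, 0.97, -0.0], [0.93, -0.23, 0.29], [0.28, -0.07, -0.96]]
```

>>> step_arm:
  commands:
    - [[-36,-41,0],0,0]
    - [[-36,-41,0],0,0]
    - [[-36,-41,0],0,0]
    - [[-36,-41,0],0,0]
    - [[-36,-41,0],0,0]
    - [[-36,-41,0],0,0]
    - [[-36,-41,0],0,0]
    - [[-36,-41,0],0,0]
    - [[-36,-41,0],0,0]
    - [[-36,-41,0],0,0]
    - [[-36,-41,0],0,0]
    - [[-36,-41,0],0,0]
    - [[-36,-41,0],0,0]
    - [[-36,-41,0],0,0]
    - [[-36,-41,0],0,0]
    - [[0,0,0],0.1,0]
    - [[0,0,0],0,0]

```text
clock: 2.22
eef_pos: [536.8, -143.5, 401.8]
tcp_rot: [-3.14, 0.0, 2.801]
contact_force: [-0.4, 0.3, 0.2]
opening: 0.003
```

Run:
```python
from h import *
import json
s=sense();m=camera_model("wrist");im=grab_frame("wrist");cv2.imwrite("pics/w1.png",im)
json.dump({k:np.array(v).tolist() for k,v in m.items()},open("w1.json","w"));print(s['eef_pos'],s['qvel'])
```

```text
[ 536.79839745 -143.54674103  401.81877717] [-0.01883264  0.01382689 -0.0179835  -0.00674906 -0.00351939 -0.04454789]
```

View pics/w1.png

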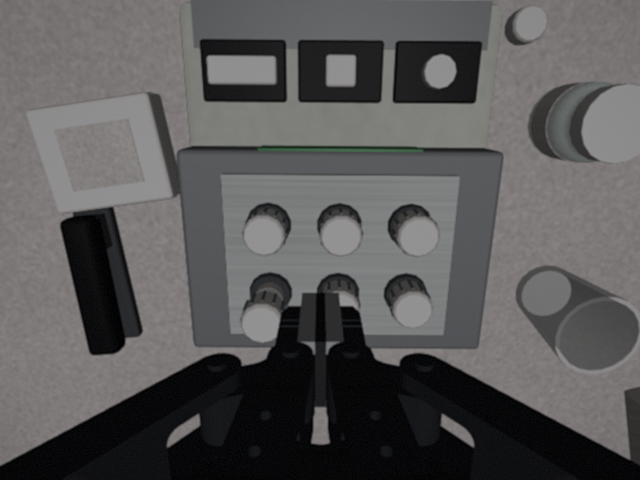

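The wrist view confirms it. The high tube's cap is at (263,321), leaning farthest outward; the other visible caps are at (265,232), (341,233), (417,234) and (409,305). The bar key is at (241,70), the square key at (341,71) and the round key at (440,71).

Run:
```python
from h import *
import json
m=json.load(open("w1.json"))
P=[];L=[]
def add(p,z,l):P.append(plane(m,p,z)[:2]);L.append(l)
add((265,232),125,(22,-48));add((341,233),125,(22,0));add((417,234),125,(22,48));add((409,305),125,(72,48))
for u,y in((241,-66),(341,0),(440,66)):add((u,70.5),74,(-78,y))
P=np.array(P);L=np.array(L,float)
pc,lc=P.mean(0),L.mean(0);U,_,V=np.linalg.svd((L-lc).T@(P-pc));R=V.T@U.T;t=pc-R@lc
print("yaw",np.arctan2(R[1,0],R[0,0]),t,"res",(P-(L@R.T+t)).round(1).tolist())
hi=R@[72,-48]+t;bar=R@[-78,-66]+t
for z in(139,142,145):print(z,plane(m,(263,321),z)[:2]-hi)
s=sense();y=s['tcp_rot'][2];tx=np.array([np.cos(y),np.sin(y)]);ty=np.array([np.sin(y),-np.cos(y)])
d=hi-s['eef_pos'][:2];print("hi",hi,d@tx,d@ty);d=bar-hi;print("bar",bar,d@tx,d@ty)
print(s['eef_pos'],y)
```

```text
yaw -0.350060134342529 [ 519.19502452 -123.26453997] res [[-0.3, 2.1], [-0.7, 0.8], [-1.0, -0.6], [-3.5, -1.2], [2.4, -0.6], [1.9, -0.1], [1.2, -0.3]]
139 [2.34932367 0.12008851]
142 [0.98849371 1.09047543]
145 [-0.37233624  2.06086235]
hi [ 570.36656891 -193.04614961] -48.152946029603 -35.712223039289526
bar [ 423.29057791 -158.51134294] 150.19051355092205 -16.334308657250215
[ 536.82815612 -143.35466188  401.95152439] 2.8026299668540533
```

>>> step_arm:
  commands:
    - [[-24,-18,0],0.01,0]
    - [[-24,-18,0],0,0]
    - [[0,0,20],0,0]
    - [[0,0,20],0,0]
    - [[0,0,20],0,0]
    - [[0,0,0],0,0]

```text
clock: 3.02
eef_pos: [570.1, -190.2, 341.1]
tcp_rot: [-3.14, 0.001, 2.812]
contact_force: [-0.6, 0.2, -0.8]
opening: -0.002
```

>>> step_arm:
  commands:
    - [[-1,-3,8],0.02,0]
    - [[0,0,8],0,0]
    - [[0,0,0],0,0]

```text
clock: 3.4
eef_pos: [570.6, -193.0, 326.0]
tcp_rot: [-3.14, 0.003, 2.793]
contact_force: [-0.9, 0.0, -0.1]
opening: -0.0
```

Run:
```python
from h import *
s=sense();print(s['eef_pos'],s['tcp_rot'],s['contact_force'])
for n in("side","scene"):
    im=grab_frame(n)
    c=im[190:330,280:470] if n=="side" else im[180:320,140:330]
    cv2.imwrite(f"pics/{n}1.png",cv2.resize(c,None,fx=4,fy=4,interpolation=cv2.INTER_CUBIC))
```

```text
[ 570.55479494 -192.95612945  326.0342986 ] [-3.14025652  0.00322058  2.79328069] [-0.88993212  0.02796986 -0.13061967]
```

View pics/side1.png

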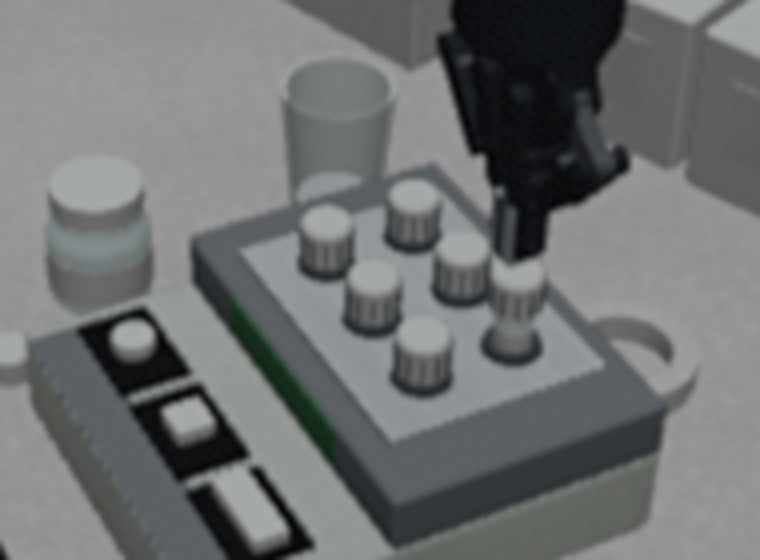

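View pics/scene1.png

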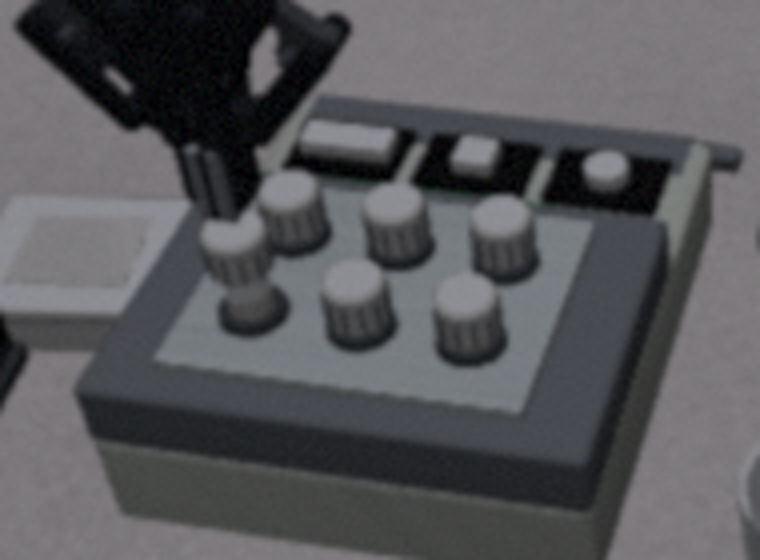

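Run:
```python
from h import *
e=np.array([570.5,-193,326.])
y=2.793;tx=np.array([np.cos(y),np.sin(y),0]);ty=np.array([np.sin(y),-np.cos(y),0])
for n,o in(("side",(280,190)),("scene",(140,180))):
    m=camera_model(n);print(n,[((proj(m,e-[0,0,173]+a*tx+b*ty)-o)*4).round().tolist() for a,b in((0,0),(11,14),(11,-14),(-11,14),(-11,-14))], ((proj(m,[570.4,-193,142])-o)*4).round())
```

```text
side [[511.0, 254.0], [476.0, 244.0], [507.0, 278.0], [515.0, 232.0], [548.0, 265.0]] [510. 273.]
scene [[228.0, 204.0], [271.0, 191.0], [206.0, 183.0], [250.0, 226.0], [184.0, 218.0]] [233. 225.]
```

Tip is over the cap within about 3 mm. Pressing gently.

>>> step_arm:
  commands:
    - [[-1,0,5],0,0]
    - [[0,0,4],0,0]
    - [[0,0,3],0,0]
    - [[0,0,3],0,0]

```text
clock: 4.0
eef_pos: [572.1, -193.6, 311.9]
tcp_rot: [-3.14, 0.005, 2.793]
contact_force: [-0.9, 0.3, 3.9]
opening: -0.0
```

>>> step_arm:
  commands:
    - [[0,0,3],0,0]
    - [[0,0,3],0,0]
    - [[0,0,3],0,0]
    - [[0,0,2],0,0]

```text
clock: 4.5
eef_pos: [572.1, -193.6, 300.3]
tcp_rot: [-3.14, 0.006, 2.793]
contact_force: [-1.9, 0.8, 3.3]
opening: -0.0
```

>>> step_arm:
  commands:
    - [[0,0,1],0,0]
    - [[0,0,1],0,0]

```text
clock: 4.75
eef_pos: [572.2, -193.6, 298.3]
tcp_rot: [-3.14, 0.005, 2.793]
contact_force: [-4.3, 2.1, 13.7]
opening: -0.003
```

>>> step_arm:
  commands:
    - [[0,0,0.6],0,0]
    - [[0,0,0],0,0]

```text
clock: 5.0
eef_pos: [572.1, -193.6, 298.5]
tcp_rot: [-3.14, 0.005, 2.793]
contact_force: [-0.8, -0.2, 0.6]
opening: 0.0
```

>>> step_arm:
  commands:
    - [[0,0,-20],0,0]
    - [[0,0,-25],0,0]
    - [[0,0,-15],0,0]
    - [[38,-4,0],0,0]
    - [[38,-4,0],0,0]
    - [[38,-4,0],0,0]
    - [[36,-5,0],0,0]
    - [[0,0,0],0,0]

```text
clock: 6.0
eef_pos: [420.8, -157.1, 356.8]
tcp_rot: [-3.14, 0.005, 2.794]
contact_force: [0.6, 0.3, 0.4]
opening: -0.001
```

Run:
```python
from h import *
s=sense();print(s['eef_pos'],s['tcp_rot'],s['contact_force'])
y=s['tcp_rot'][2];d=np.array([423.3,-158.5])-s['eef_pos'][:2];print(d@[np.cos(y),np.sin(y)],d@[np.sin(y),-np.cos(y)])
a=grab_frame("side")[190:330,280:470];b=grab_frame("scene")[180:320,140:330]
cv2.imwrite("pics/c2.png",cv2.resize(np.vstack([a,b]),None,fx=2.1,fy=2.1,interpolation=cv2.INTER_CUBIC))
```

```text
[ 420.76316268 -157.10548956  356.7528635 ] [-3.14014817  0.00471886  2.79350438] [0.61762519 0.33352192 0.37031044]
-2.8603637718150496 -0.44555813993018956
```

View pics/c2.png

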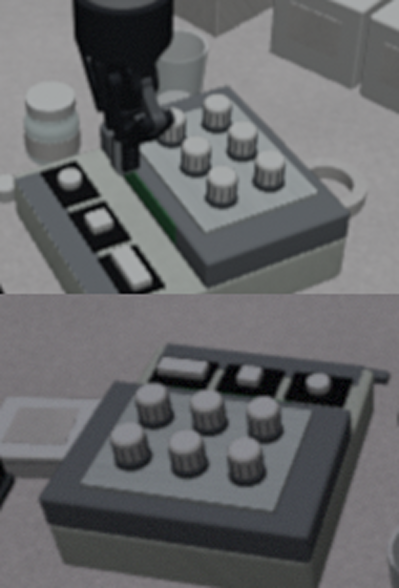

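The pushed tube now looks level with the others in both views. Next is the bar key.

>>> step_arm:
  commands:
    - [[-4,-0.5,0],0,0]
    - [[0,0,35],0,0]
    - [[0,0,35],0,0]
    - [[0,0,22],0,0]
    - [[0,0,0],0,0]

```text
clock: 6.72
eef_pos: [434.5, -162.2, 263.4]
tcp_rot: [-3.14, 0.014, 2.794]
contact_force: [-0.9, 0.1, -0.2]
opening: 0.001
```

Run:
```python
from h import *
s=sense();print(s['eef_pos'],s['tcp_rot'],s['contact_force'])
a=grab_frame("side")[220:350,270:420]
b=grab_frame("wrist")[0:200,100:540]
a=cv2.resize(a,(600,520),interpolation=cv2.INTER_CUBIC)
cv2.imwrite("pics/d.png",a)
```

```text
[ 434.51625213 -162.24705591  263.42619395] [-3.14019129  0.01386493  2.79425076] [-0.86102472  0.09650508 -0.22119332]
```

View pics/d.png

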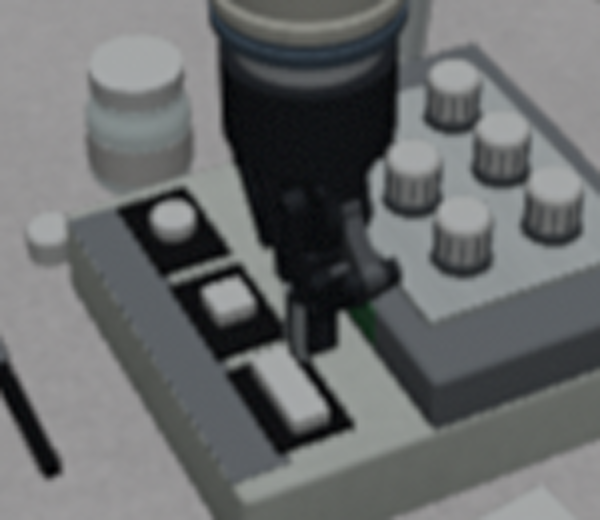

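The descent drifted about 11 mm towards the body (plus a 0.8° tilt), so I'll correct before touching.

>>> step_arm:
  commands:
    - [[8,0,0],0,0]
    - [[3.5,0,0],0,0]
    - [[0,0,0],0,0]

```text
clock: 7.2
eef_pos: [424.3, -158.5, 267.0]
tcp_rot: [-3.14, 0.021, 2.794]
contact_force: [1.8, 0.5, 0.5]
opening: 0.002
```

Run:
```python
from h import *
s=sense();print(s['eef_pos'],s['tcp_rot'],s['contact_force'])
a=grab_frame("side")[270:350,290:390]
cv2.imwrite("pics/e.png",cv2.resize(a,(600,480),interpolation=cv2.INTER_CUBIC))
```

```text
[ 424.34585398 -158.54975466  267.03165658] [-3.14008652  0.02061917  2.79435402] [1.76244124 0.46807487 0.47561778]
```

View pics/e.png

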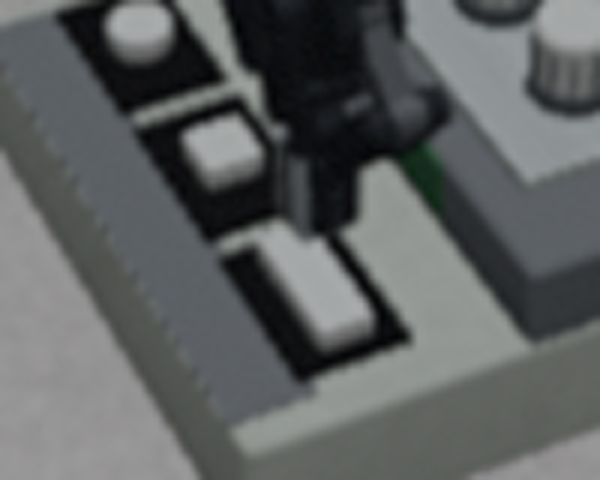

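Now the tip lies over the key's centre line (tip ~20 mm above, projects to about the key centre at (318,283) in the crop). Descending slowly.

>>> step_arm:
  commands:
    - [[0.5,0,5],0,0]
    - [[0.5,0,5],0,0]
    - [[0.5,0,4],0,0]
    - [[0,0,0],0,0]

```text
clock: 7.75
eef_pos: [423.4, -158.3, 252.1]
tcp_rot: [-3.14, 0.021, 2.794]
contact_force: [0.7, 0.6, -0.7]
opening: -0.0
```

>>> step_arm:
  commands:
    - [[0,0,3],0,0]
    - [[0,0,2],0,0]
    - [[0,0,2],0,0]
    - [[0,0,1.5],0,0]

```text
clock: 8.25
eef_pos: [423.6, -158.4, 243.2]
tcp_rot: [-3.14, 0.021, 2.794]
contact_force: [-1.7, 1.1, 3.9]
opening: 0.001
```

>>> step_arm:
  commands:
    - [[0,0,1],0,0]
    - [[0,0,1],0,0]

```text
clock: 8.5
eef_pos: [423.7, -158.4, 242.0]
tcp_rot: [-3.14, 0.021, 2.794]
contact_force: [-7.1, 2.9, 26.7]
opening: 0.004
```

The force reached 26.7 N at z=242, so the key is on its hard stop. Withdrawing.

>>> step_arm:
  commands:
    - [[0,0,-4],0,0]
    - [[0,0,-10],0,0]
    - [[0,0,-30],0,0]
    - [[0,0,-40],0,0]
    - [[0,0,-40],0,0]
    - [[0,0,-30],0,0]
    - [[40,0,0],0,0]
    - [[40,0,0],0,0]
    - [[0,0,0],0,0]

```text
clock: 9.62
eef_pos: [343.6, -129.1, 402.3]
tcp_rot: [-3.14, 0.025, 2.794]
contact_force: [0.5, -0.8, 0.8]
opening: 0.002
```

Run:
```python
from h import *
s=sense();print(s['clock'],s['eef_pos'],s['contact_force'])
a=grab_frame("side")[190:370,250:490];b=grab_frame("scene")[180:360,90:330]
cv2.imwrite("pics/f.png",cv2.resize(np.hstack([a,b]),None,fx=1.66,fy=1.66,interpolation=cv2.INTER_CUBIC))
```

```text
9.625 [ 343.58879651 -129.1396393   402.28010527] [ 0.46607617 -0.83196697  0.75053769]
```

View pics/f.png

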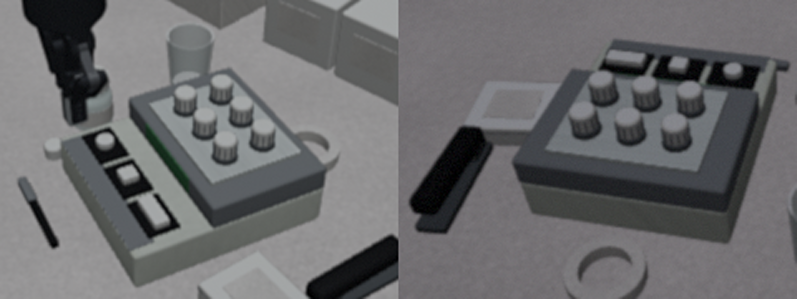

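All six caps are level, the bar key is up again, the bystanders are in place, and the arm is clear.

```bash
python3 -c "
from rig import *
print(sign_off())"
```

```text
the job is handed in; nothing more can be done
None
```

I pushed the high tube fully home, then pressed the bar key all the way down, let it come up and withdrew. I handed the job in at about 9.6 s on the robot's clock.

- **Tube:** The high one was in the back row at the -y end. I pushed it with the shut fingertips; it moved at about 4 N. At its stop the force rose to about 14 N, with the tips at about 125 mm.
- **Key:** The bar key was at the -y place. It was on its hard stop at 69 mm, where the force peaked at 26.7 N.
- **Last checks:** The final side and scene pictures show all six caps level, the key up and the bystanders they show undisturbed. The force reading was about zero.
- **Disagreements:** The views differed by a few mm on the tube and key positions (up to about 8 mm for the key), so I used in-between values. The arm also drifted about 11 mm sideways on the way down to the key. I saw this before contact and corrected it; a tool tilt of about 1° remained.

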